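# Hang the coiled fossil's pan on the balance hook

## Task

Weigh the coiled fossil: pick up the pan that carries it by its wooden grip, bring its wire bail sideways over the tip of the balance's hook, lower it gently into the hook's throat until it is supported there, and only then let go, so that it hangs freely and comes to rest. Leave the other pan, with the bone, where it stands.

Things in the scene. Friction and masses are not known exactly. Their poses are not given: they have to be found in the camera images.
- coil_pan_grip (a point): Centre of the upright wooden grip, 14 (x) x 26 (y) x 62 mm high, of the pan with the coiled fossil (flat grey spiral shell, 72 mm wide). Loose aluminium dish, 100 mm wide, 18 deep, 0.3-0.6 kg; this point is 163 mm above its underside, 33 above the bail. z up, y along the bail, x square to the bail's plane. Closing the fingers along y leaves most room for the hook; either way round will do.
- coil_pan_bail (a point): Apex of that pan's rigid 6 mm wire bail (wire centre), 130 mm above the dish's underside, just under the grip; same axes. From it the wire slopes to shoulders 115 mm high at y = +-46 mm, then goes straight down to the rim. Fossil top at 31 mm: the window under the bail is 85 mm wide, 80 high. The apex rests on the hook, its centre then 3 mm above the throat point.
- throat (a point): Lowest point of the hook's throat, on top of its 8 mm steel bar, 197 mm above the table. Fixed stand; place and heading vary. z up, x from the throat back to the white column (face at x = 100 mm, top 215 mm high). Bar dips 12 mm below the arm; level bottom 16 mm long; free upturned tip at x = -36 mm, its top 21 mm above the throat. Open above. The bail comes on from -x, moving to +x over the tip.
- bone_pan_grip (a point): Centre of the wooden grip of the other pan, same sizes and axes, but with a bone in it (pale shaft with two knobbed ends, 130 mm long, sticking out over the rim along x). Not to be disturbed. One pan stands nearer the robot and one farther; which is which varies.
Mind the look-alikes: they are no part of the job. What is shaped like the part that bears coil_pan_grip but orange or red is not meant.

How it is judged:
By the outcome, as a careful person would: the job done as asked, in the order asked, and still so for the second after the job is handed in, with the robot touching nothing.
It also fails if it takes over 40 s, if anything falls off the work surface, if the arm or the gripper's body presses on something with over 40 N, if the wrist force passes 120 N, or if a joint passes its speed limit or range.

## Robot

A 6-joint arm with a two-finger parallel gripper is mounted at the origin on the work surface. World frame = base frame: x ahead of the robot, y to its left, z up, the work surface at z = 0. Lengths are in mm, angles in rad, forces in N, time in s.
With the tool pointing down it reaches from about 275 to 1000 mm from the base axis. Payload 8.4 kg.
Tool frame: the origin (TCP) lies at the very end of the fingers, on their centre line; the grasp point (between the pads) lies behind it (r.grip_point_offset is the x of the grasp point in the tool frame, in mm); x points along the fingers, z is the direction in which the jaws open and shut, and the axes are right-handed (so a half turn about x gives the same grasp; the last joint's range is limited). The gripper opens to 85 mm and grips with 20 to 120 N. Pads are 22 mm wide; open, the fingers measure 114 mm over their backs; the gripper's body (76 mm by 85 mm) begins 54 mm behind the grasp point. The pads swing forward as they close: fully open they stand 13 mm farther back than shut.
Start: joints at [-1.154, 0.353, 1.633, -0, 1.155, -0.002], TCP at [254.164, -570.989, 231.281] pointing down, gripper open.
Joint ranges: [-2.63, 2.63], [-0.92, 2.1], [0.06, 2.66], [-1.3, 4.44], [0, 2.69], [-3.02, 3.02]. Speed limits (rad/s): [2.22, 2.22, 2.79, 3.14, 3.14, 3.14].

## Interface

Orientations are given as [roll, pitch, yaw] about the fixed x, y, z axes, in that order (R = Rz(yaw) Ry(pitch) Rx(roll)).
In Python, from rig import r, vision, order gives the robot as it stands. The module is installed in compiled form; this text tells all that it offers.
- The arm moves only by the tool step_arm, never from a script. Its argument "rows" is a list of rows, each a list of 7 numbers: the shift along the world's x, y, z in mm, then the turn, a rotation vector about the world's x, y, z in rad, then the finger opening in mm, from 0 to 85.4. A call has exactly 8 rows; each row is the pose to reach, as a shift and turn from the pose measured when the call began; what a row does not reach only later rows make up. A row lasts 1/8 s, in which the tool goes at most 62.5 mm and 10.7 degrees, less where a joint would pass 70% of its speed; a pose out of reach is approached as far as the arm can. A call with a gripper value outside its range is refused whole. The fingers move at their own pace and stop on an object; "force" is the grip in N (left out, the last holds). Time passes only in rows, so rows that repeat a pose let the fingers close, or fill a call up. It gives the time, the measured TCP pose, the force and the opening at its end, in the units of the state.
- r.sense(): the state, without advancing time (a new reading comes with each control period).
- vision.grab_frame(name): name is "side" or "top" or "wrist"; returns (picture, depth): 420x560x3 uint8, red, green, blue; 420x560 float32, mm along the optical axis (not along the pixel's ray), 0 where there is no reading.
- vision.camera_info(name): a dict with "K" (3x3 intrinsics, pixels), "origin" and "attitude" of the camera in the world; the wrist camera has in their place "tool_from_camera" (4x4, takes a point from camera to tool coordinates, whose origin is the TCP and whose axes are the tool frame's). Camera axes: x right, y down, z forward; pixel columns grow to the right and rows downward; lengths in mm; the calibration is good to about 2 mm. A picture is of the moment at which its call begins: read the wrist's pose just before it. camera_info takes no time and is no camera call.
- order.sign_off(): hands the job in, once; it reports no verdict.
The state is a dict: "clock": time; "qpos": joint angles; "qvel": joint speeds; "joint_efforts": joint torques, N m; "eef_pos": TCP position; "tcp_rot": TCP orientation; "contact_force": force on the tool from outside, world axes, zero at the start; "wrist_torque": the same for the moment, N m; "opening": opening from 0.0 (shut) to 1.0 (fully open).
Only numpy, scipy, OpenCV 4.12 (cv2) and the standard library are available. Lean on these libraries where they do the work, as an engineer would, in place of code of your own. Each camera call takes 0.05 s, during which the arm holds its last target.

## Working session

There is one attempt and no reset: what is moved stays moved. The work goes in short steps, Python scripts to look and compute and a tool call to move; the robot and the scene stay as the last step left them, time stands still between calls to the robot, and variables do not carry over. Pictures are saved under pics/ and viewed, and the job is handed in when it is done.

Besides the shell and the picture viewer there is one more tool, called after ">>>" by a JSON object that holds its "op" and its "data", one argument or row to a line. step_arm: Moves the arm, as the interface text tells. Its arguments: {"type":"object","properties":{"rows":{"type":"array"},"force":{"type":"number"}},"required":["rows"]}

```bash
mkdir -p pics
cat > h.py <<'E'
import numpy as np,cv2
from rig import r,vision,order
def save(n,im): cv2.imwrite('pics/'+n+'.png',cv2.cvtColor(im,cv2.COLOR_RGB2BGR))
E
python3 - <<'E'
from h import *
s=r.sense();print(s, r.grip_point_offset)
for n in ["side","top","wrist"]:
    im,d=vision.grab_frame(n);save(n+'0',im);np.save(n+'0.npy',d);np.save(n+'0i.npy',im);print(n,vision.camera_info(n))
E
```

```text
{'clock': 0.0, 'qpos': array([-1.15439785e+00,  3.53662433e-01,  1.63416833e+00,  1.42277773e-06,
        1.15519856e+00, -2.39312146e-03]), 'qvel': array([ 0.0002549 , -0.00074182,  0.00011316, -0.00103697, -0.00047306,
        0.00035284]), 'joint_efforts': array([-4.77987360e-04, -6.05259633e+01, -3.42067587e+01, -3.15373609e-05,
        9.51294496e-03,  8.99230344e-06]), 'eef_pos': array([ 253.96380009, -570.53167389,  230.53813143]), 'tcp_rot': array([3.13829408, 1.56935966, 1.98628877]), 'contact_force': array([-0.17918556,  0.37333637,  0.78162213]), 'wrist_torque': array([-0.00579204, -0.0109892 , -0.01037388]), 'opening': 0.997534882781849} -18.700000000000003
side {'K': array([[493.92788047,   0.        , 283.15237734],
       [  0.        , 493.92788047, 211.88835399],
       [  0.        ,   0.        ,   1.        ]]), 'origin': array([ 207.99585222,  740.04881662, 1089.6482871 ]), 'attitude': array([-2.42571730e+00,  2.13637228e-03, -2.78803147e+00])}
top {'K': array([[431.32361945,   0.        , 279.6440994 ],
       [  0.        , 431.32361945, 218.16951671],
       [  0.        ,   0.        ,   1.        ]]), 'origin': array([ 388.59927681,    4.93622708, 1037.53915165]), 'attitude': array([-3.04240249, -0.00784824, -1.58499947])}
wrist {'K': array([[298.50581781,   0.        , 267.92067897],
       [  0.        , 298.50581781, 207.11753136],
       [  0.        ,   0.        ,   1.        ]]), 'tool_from_camera': array([[ 1.41566438e-04, -2.80103142e-01,  9.59969901e-01,
        -1.43249956e+02],
       [ 1.52207829e-03, -9.59968738e-01, -2.80103027e-01,
         7.13954672e+01],
       [ 9.99998832e-01,  1.50080254e-03,  2.90439558e-04,
        -1.47036071e+00],
       [ 0.00000000e+00,  0.00000000e+00,  0.00000000e+00,
         1.00000000e+00]])}
```

View pics/side0.png

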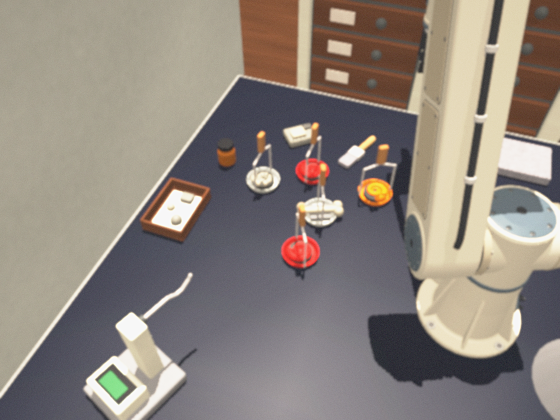

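View pics/top0.png

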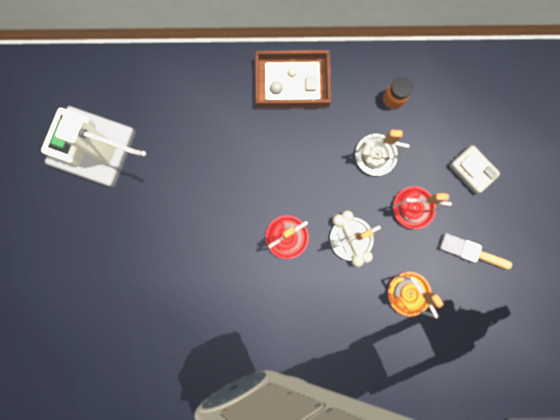

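Run:
```python
from h import *
a=np.load('side0i.npy')[105:285,230:410];b=np.load('top0i.npy')[115:275,320:460]
save('crop1',np.hstack([cv2.resize(a,(400,400),interpolation=2),cv2.resize(b,(400,400),interpolation=2)]))
a=np.load('side0i.npy')[260:420,70:210];b=np.load('top0i.npy')[95:195,35:155]
save('crop2',np.hstack([cv2.resize(a,(400,457),interpolation=2),cv2.resize(b,(400,457),interpolation=2)]))
```

```text
(no output)
```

View pics/crop1.png

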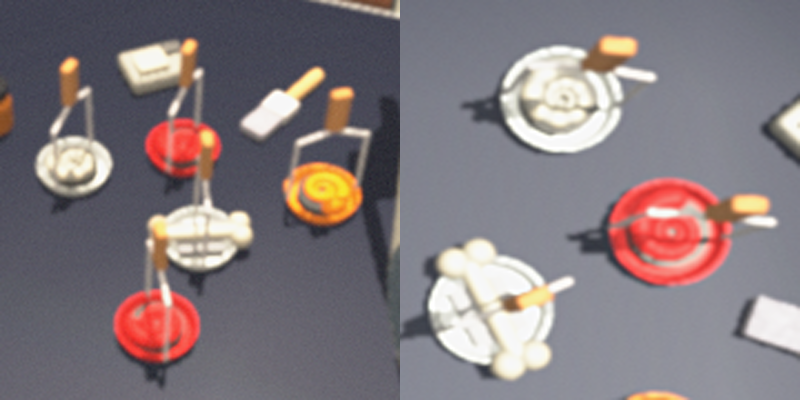

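View pics/crop2.png

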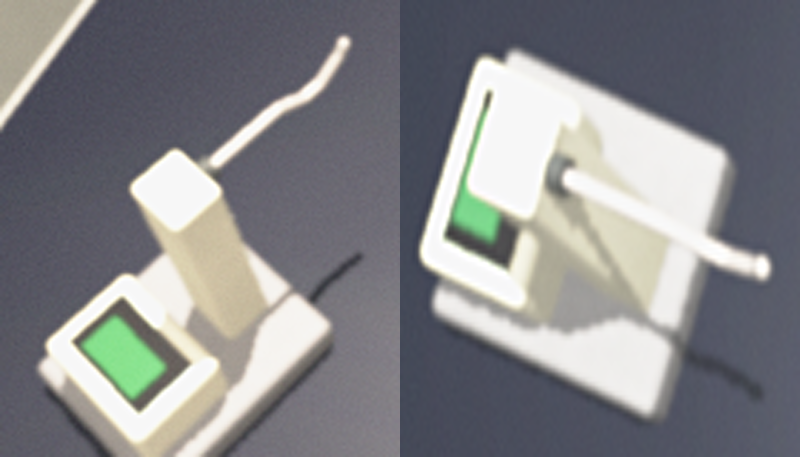

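```bash
cat >> h.py <<'E'
from scipy.spatial.transform import Rotation as Ro
def cam(n,s=None):
    c=vision.camera_info(n)
    if n!='wrist': return c['K'],Ro.from_euler('xyz',c['attitude']).as_matrix(),np.array(c['origin'])
    T=c['tool_from_camera'];R=Ro.from_euler('xyz',s['tcp_rot']).as_matrix()
    return c['K'],R@T[:3,:3],R@T[:3,3]+s['eef_pos']
def ray(c,p):
    K,R,o=c; d=R@np.linalg.inv(K)@np.array([p[0],p[1],1.]); return o,d/np.linalg.norm(d)
def onz(c,p,z):
    o,d=ray(c,p); return o+d*(z-o[2])/d[2]
def tri(c1,p1,c2,p2):
    A=np.zeros((3,3));b=np.zeros(3);L=[ray(c1,p1),ray(c2,p2)]
    for o,d in L:
        P=np.eye(3)-np.outer(d,d);A+=P;b+=P@o
    x=np.linalg.solve(A,b); return x,max(np.linalg.norm((np.eye(3)-np.outer(d,d))@(x-o)) for o,d in L)
def proj(c,X):
    K,R,o=c; q=K@(R.T@(np.asarray(X,float)-o)); return q[:2]/q[2]
def pts(c,d,mask=None):
    K,R,o=c; v,u=np.nonzero((d>0)&(mask if mask is not None else True)); z=d[v,u]
    return (R@(np.linalg.inv(K)@np.vstack([u,v,np.ones_like(u)])*z)).T+o, u,v
E
python3 - <<'E'
from h import *
S=cam('side');T=cam('top');t0=np.load('top0.npy');s0=np.load('side0.npy')
print('coil grip',tri(S,(261,142),T,(393.5,136)))
print('tip',tri(S,(190,274.7),T,(144.5,153.4)))
ti=np.load('top0i.npy')
for nm,c,d,im,box in [('top',T,t0,ti,(115,190,345,420)),('side',S,s0,np.load('side0i.npy'),(120,200,235,290))]:
    m=np.zeros(d.shape,bool);m[box[0]:box[1],box[2]:box[3]]=1
    hsv=cv2.cvtColor(im,cv2.COLOR_RGB2HSV)
    w=m&(hsv[...,1]>110)&(hsv[...,2]>120)&(hsv[...,0]<25)
    P,u,v=pts(c,d,w); print(nm,len(P),u.min(),u.max(),v.min(),v.max(),P.mean(0),np.percentile(P,[5,50,95],axis=0).round())
    w=m&(hsv[...,1]<70)&(hsv[...,2]>150)
    P,u,v=pts(c,d,w)
    q=P[:,2]>95; print('wire',q.sum(),np.c_[P[q].round(),u[q],v[q]].tolist()[:60:2])
    q=(P[:,2]<30); print('dish',P[q].mean(0))
# hook
m=np.zeros(t0.shape,bool);m[100:190,60:150]=1
P,u,v=pts(T,t0,m);q=(P[:,2]>170)
for a in np.c_[P[q].round(),u[q],v[q]].tolist()[::6]: print(a)
E
```

```text
coil grip (array([ 642.88072485, -243.90146426,  159.53466469]), np.float64(2.2994232741067764))
tip (array([599.73428102, 258.34564772, 211.99823358]), np.float64(1.2117682333376751))
top 145 384 419 130 189 [ 623.41116791 -256.03986481  139.02263403] [[ 556. -333.    3.]
 [ 635. -238.  174.]
 [ 648. -226.  195.]]
wire 115 [[647.0, -227.0, 154.0, 385.0, 136.0], [644.0, -227.0, 156.0, 385.0, 137.0], [645.0, -227.0, 139.0, 383.0, 139.0], [649.0, -195.0, 117.0, 366.0, 140.0], [649.0, -199.0, 119.0, 368.0, 140.0], [648.0, -203.0, 120.0, 370.0, 140.0], [642.0, -226.0, 141.0, 383.0, 140.0], [647.0, -193.0, 118.0, 365.0, 141.0], [646.0, -196.0, 120.0, 367.0, 141.0], [646.0, -201.0, 120.0, 369.0, 141.0], [647.0, -206.0, 117.0, 371.0, 141.0], [645.0, -209.0, 123.0, 373.0, 141.0], [645.0, -213.0, 125.0, 375.0, 141.0], [643.0, -216.0, 129.0, 377.0, 141.0], [643.0, -220.0, 129.0, 379.0, 141.0], [643.0, -225.0, 129.0, 381.0, 141.0], [640.0, -226.0, 142.0, 383.0, 141.0], [633.0, -249.0, 163.0, 397.0, 141.0], [646.0, -191.0, 112.0, 364.0, 142.0], [645.0, -195.0, 116.0, 366.0, 142.0], [645.0, -199.
[... 6841 characters left out ...]
.0, 120.0, 146.0]
[625.0, 399.0, 176.0, 81.0, 147.0]
[616.0, 313.0, 205.0, 118.0, 147.0]
[617.0, 302.0, 202.0, 124.0, 147.0]
[615.0, 309.0, 201.0, 121.0, 148.0]
[616.0, 297.0, 199.0, 127.0, 148.0]
[614.0, 302.0, 198.0, 125.0, 149.0]
[614.0, 291.0, 196.0, 131.0, 149.0]
[612.0, 296.0, 198.0, 128.0, 150.0]
[612.0, 284.0, 196.0, 134.0, 150.0]
[611.0, 293.0, 195.0, 130.0, 151.0]
[608.0, 278.0, 203.0, 136.0, 151.0]
[608.0, 290.0, 197.0, 131.0, 152.0]
[606.0, 276.0, 205.0, 137.0, 152.0]
[603.0, 260.0, 216.0, 143.0, 152.0]
[605.0, 281.0, 201.0, 135.0, 153.0]
[601.0, 264.0, 216.0, 141.0, 153.0]
[603.0, 279.0, 201.0, 136.0, 154.0]
[598.0, 261.0, 219.0, 142.0, 154.0]
[597.0, 265.0, 213.0, 141.0, 155.0]
```

Run:
```python
from h import *
S=cam('side');T=cam('top');t0=np.load('top0.npy');s0=np.load('side0.npy')
def line(P):
    c=P[:,:2].mean(0);v=np.linalg.svd(P[:,:2]-c)[2][0];return c.round(1),v.round(3),np.degrees(np.arctan2(v[1],v[0])).round(1)
def ts(P,zlo,zhi,box):
    q=(P[:,2]>zlo)&(P[:,2]<zhi)&(P[:,0]>box[0])&(P[:,0]<box[1])&(P[:,1]>box[2])&(P[:,1]<box[3]);return P[q]
for n,c,d in [('top',T,t0),('side',S,s0)]:
    P,_,_=pts(c,d)
    H=ts(P,190,225,(590,660,250,355))
    h=line(H);c0,v,_=h
    if v[1]<0:v=-v
    s=(H[:,:2]-c0)@v; 
    print(n,'hook',len(H),h,'tip end',c0+v*s.min(), 'perp sd',np.std((H[:,:2]-c0)@[-v[1],v[0]]))
    for a in np.arange(s.min(),s.max(),6):
        q=(s>=a)&(s<a+6); 
        if q.any(): print('  ',round(a-s.min()),H[q,2].max().round(),np.median(H[q,2]).round(),q.sum())
    C=ts(P,208,225,(600,700,355,440)); print('coltop',np.percentile(C,[2,50,98],axis=0).round())
    W=ts(P,95,133,(600,680,-300,-170));print('wire',len(W),line(W),np.percentile(W[:,1],[2,98]),'end pts',W[W[:,1].argmin()],W[W[:,1].argmax()])
    G=ts(P,150,192,(600,680,-300,-170));print('grip side',len(G),np.percentile(G,[5,50,95],axis=0).round(1).tolist())
    G=ts(P,188,205,(600,680,-300,-170));print('grip top',len(G),np.percentile(G,[5,50,95],axis=0).round(1).tolist(),G.mean(0))
    D=ts(P,1,30,(570,710,-310,-170));D=D[D[:,2]>6];print('dish',cv2.minEnclosingCircle(D[:,:2].astype(np.float32)))
    B=ts(P,40,215,(380,520,-300,-100));print('bone pan hi',np.percentile(B,[2,50,98],axis=0).round().tolist())
```

```text
top hook 210 (array([617. , 308.4]), array([-0.345, -0.939]), np.float64(-110.2)) tip end [598.01498119 256.72773142] perp sd 2.2762683847662615
   0 220.0 216.0 13
   6 216.0 213.0 8
   12 211.0 207.0 9
   18 206.0 205.0 9
   24 204.0 201.0 10
   30 199.0 197.0 11
   36 200.0 197.0 10
   42 200.0 197.0 12
   48 202.0 199.0 15
   54 207.0 201.0 16
   60 209.0 204.0 16
   66 212.0 207.0 13
   72 211.0 209.0 13
   78 211.0 208.0 12
   84 211.0 209.0 14
   90 212.0 209.0 12
   96 212.0 209.0 13
   102 210.0 209.0 4
coltop [[628. 363. 209.]
 [649. 403. 215.]
 [677. 427. 218.]]
wire 97 (array([ 640.8, -236.2]), array([0.13 , 0.992]), np.float64(82.5)) [-284.8613342 -190.5281465] end pts [ 635.4404154  -287.11451539  114.92377997] [ 645.61606529 -190.30417023  106.70931318]
grip side 108 [[633.1, -249.3, 154.0], [635.1, -234.1, 173.8], [646.1, -225.9, 191.3]]
grip top 88 [[634.2, -249.0, 189.1], [639.8, -237.6, 193.5], [646.2, -227.2, 196.1]] [ 640.10323646 -237.66686409  193.14269815]
dish ((648.7642822265625, -231.21749877929688), 72.45256805419922)
bone pan hi [[391.0, -295.0, 40.0], [4
[... 493 characters left out ...]
.0 10
   90 211.0 208.0 14
   96 210.0 207.0 12
   102 210.0 208.0 5
coltop [[625. 366. 208.]
 [645. 405. 214.]
 [673. 428. 218.]]
wire 59 (array([ 638.2, -231.2]), array([-0.125, -0.992]), np.float64(-97.2)) [-287.41807948 -189.57757088] end pts [ 631.42821873 -288.51919001  114.19706849] [ 641.86410123 -189.14810521  110.14126212]
grip side 97 [[630.2, -249.9, 153.8], [633.5, -231.6, 173.4], [643.5, -226.7, 191.4]]
grip top 32 [[631.7, -250.8, 189.8], [637.3, -237.9, 192.0], [643.2, -229.1, 196.1]] [ 637.31723829 -239.03600981  192.62318804]
dish ((629.0569458007812, -241.58314514160156), 81.54950714111328)
bone pan hi [[397.0, -290.0, 41.0], [434.0, -167.0, 124.0], [514.0, -129.0, 196.0]]
```

Run:
```python
from h import *
s=r.sense();R=Ro.from_euler('xyz',s['tcp_rot']).as_matrix();print(R.round(3));print(s['eef_pos'],s['qpos'].round(3))
z=R[:,2];a=np.degrees(np.arctan2(z[1],z[0]));print('z heading',a)
for t in (82.6,-97.4): print('turn needed',t,np.radians((t-a+180)%360-180))
```

```text
[[-0.     0.914  0.407]
 [ 0.001  0.407 -0.914]
 [-1.    -0.    -0.001]]
[ 253.99852323 -570.6518939   230.72296783] [-1.154  0.354  1.634 -0.     1.155 -0.002]
z heading -66.0041949629478
turn needed 82.6 2.5936324843790124
turn needed -97.4 -0.547960169210781
```

View pics/wrist0.png

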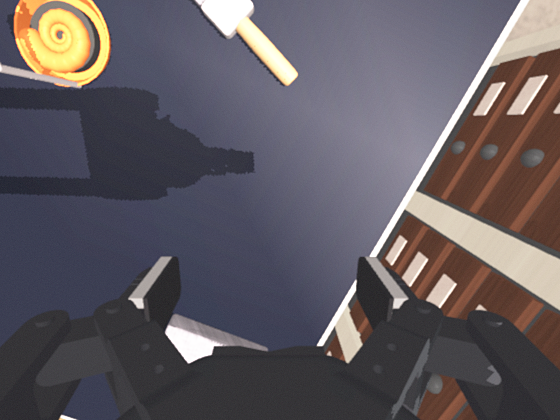

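>>> {"op": "step_arm", "data": {
  "rows": [
    [20,15,30,0,0,-0.04,85],
    [60,50,60,0,0,-0.1,85],
    [105,90,80,0,0,-0.17,85],
    [150,130,80,0,0,-0.24,85],
    [195,168,80,0,0,-0.31,85],
    [240,207,80,0,0,-0.38,85],
    [285,245,80,0,0,-0.45,85],
    [325,280,80,0,0,-0.5,85]
  ]
}}

```text
clock: 1.15
eef_pos: [580.4, -289.0, 310.5]
tcp_rot: [-2.942, 1.57, 1.687]
contact_force: [0.3, -1.0, 0.8]
opening: 0.997
```

>>> {"op": "step_arm", "data": {
  "rows": [
    [30,26,0,0,0,-0.03,85],
    [50,43,0,0,0,-0.048,85],
    [60,52,0,0,0,-0.048,85],
    [60,52,0,0,0,-0.048,85],
    [60,52,0,0,0,-0.048,85],
    [60,52,0,0,0,-0.048,85],
    [60,52,0,0,0,-0.048,85],
    [60,52,0,0,0,-0.048,85]
  ]
}}

```text
clock: 2.15
eef_pos: [640.1, -237.3, 310.6]
tcp_rot: [-3.014, 1.57, 1.567]
contact_force: [0.5, -0.1, -0.2]
opening: 0.992
```

Run:
```python
from h import *
s=r.sense();im,d=vision.grab_frame('wrist');save('wrist1',im);np.save('w1.npy',d);np.save('w1i.npy',im)
W=cam('wrist',s);print(s['clock'],s['eef_pos'],s['qpos'])
R=Ro.from_euler('xyz',s['tcp_rot']).as_matrix();print(R.round(3),np.degrees(np.arctan2(R[1,2],R[0,2])))
P,u,v=pts(W,d)
def ts(P,zlo,zhi,b):
    q=(P[:,2]>zlo)&(P[:,2]<zhi)&(P[:,0]>b[0])&(P[:,0]<b[1])&(P[:,1]>b[2])&(P[:,1]<b[3]);return P[q]
G=ts(P,188,202,(600,680,-300,-170));G=np.float32(G);print('top',len(G),G.mean(0),cv2.minAreaRect(G[:,:2]),np.percentile(G,[2,50,98],axis=0))
w=ts(P,100,132,(600,680,-300,-170));c=w[:,:2].mean(0);vv=np.linalg.svd(w[:,:2]-c,full_matrices=False)[2][0];print(len(w),c,np.degrees(np.arctan2(vv[1],vv[0])),np.percentile(w,[1,99],axis=0))
print(proj(W,(638.7,-238.3,163)),proj(W,(638.7,-238.3,194)))
```

```text
2.15 [ 640.14720822 -237.33062874  310.5996547 ] [-3.57751085e-01  3.86124170e-01  1.40896326e+00  1.06242776e-03
  1.34688846e+00  1.34390267e+00]
[[ 0.     0.991 -0.131]
 [ 0.001 -0.131 -0.991]
 [-1.    -0.    -0.001]] -97.51111045109775Traceback (most recent call last):
  File "<stdin>", line 8, in <module>
cv2.error: OpenCV(4.12.0) /io/opencv/modules/imgproc/src/convhull.cpp:143: error: (-215:Assertion failed) total >= 0 && (depth == CV_32F || depth == CV_32S) in function 'convexHull'
```

View pics/wrist1.png

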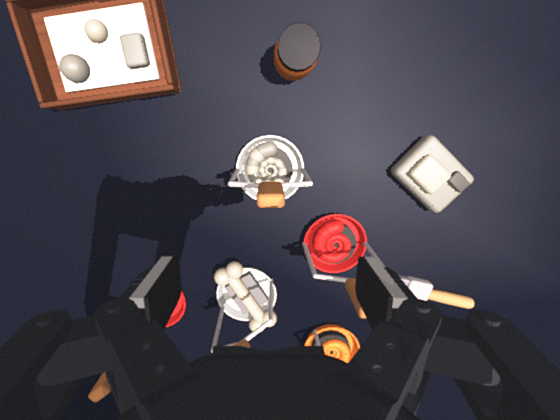

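Run:
```python
from h import *
s=r.sense();d=np.load('w1.npy');im=np.load('w1i.npy');W=cam('wrist',s)
print(s['tcp_rot'],W[2],proj(W,(638.7,-238.3,163)),proj(W,(638.7,-238.3,194)),proj(W,(638.7,-238.3,130)))
print(d[195,271],d[300:303,100],d[165,255],(d>0).mean())
P,u,v=pts(W,d);q=(abs(u-271)<12)&(abs(v-195)<12);print(np.c_[P[q].round(),u[q],v[q]][::25])
q=(abs(u-271)<45)&(abs(v-183)<6)&(P[:,2]>90);print(np.c_[P[q].round(),u[q],v[q]][::20])
```

```text
[-3.04047025  1.56968688  1.5410058 ] [ 710.3872127  -245.18227093  453.83209769] [270.65838901 194.74014927] [270.92277523 202.99343436] [270.42917925 187.58495972]
268.2332 [518.0424 518.5092 518.9503] 425.4479 0.9961479591836735
[[ 648. -228.  149.  260.  184.]
 [ 648. -231.  156.  262.  185.]
 [ 648. -233.  163.  264.  186.]
 [ 648. -236.  165.  267.  187.]
 [ 647. -238.  170.  269.  188.]
 [ 647. -240.  175.  271.  189.]
 [ 647. -241.  179.  273.  190.]
 [ 646. -243.  182.  275.  191.]
 [ 646. -245.  187.  277.  192.]
 [ 646. -247.  190.  279.  193.]
 [ 645. -248.  191.  281.  194.]
 [ 646. -230.  193.  261.  196.]
 [ 645. -232.  195.  263.  197.]
 [ 644. -235.  196.  266.  198.]
 [ 643. -236.  195.  268.  199.]
 [ 642. -239.  194.  271.  200.]
 [ 640. -241.  195.  274.  201.]
 [ 640. -243.  196.  276.  202.]
 [ 638. -245.  195.  278.  203.]
 [ 637. -246.  196.  280.  204.]
 [ 636. -248.  195.  282.  205.]]
[[ 649. -190.   93.  230.  178.]
 [ 649. -192.  108.  230.  180.]
 [ 637. -284.  116.  310.  181.]
 [ 648. -231.  142.  263.  182.]
 [ 639. -269.  121.  297.  182.]
 [ 647. -197.  120.  233.  183.]
 [ 646. -220.  126.  253.  183.]
 [ 647. -242.  146.  273.  183.]
 [ 639. -264.  123.  293.  183.]
 [ 646. -192.  119.  229.  184.]
 [ 645. -215.  125.  249.  184.]
 [ 647. -238.  151.  269.  184.]
 [ 639. -259.  126.  289.  184.]
 [ 635. -282.  119.  309.  184.]
 [ 644. -210.  124.  245.  185.]
 [ 648. -234.  155.  265.  185.]
 [ 639. -255.  128.  285.  185.]
 [ 635. -277.  122.  305.  185.]
 [ 643. -207.  123.  242.  186.]
 [ 648. -231.  161.  262.  186.]
 [ 639. -252.  129.  283.  186.]
 [ 634. -275.  121.  303.  186.]
 [ 642. -217.  127.  251.  187.]
 [ 647. -240.  166.  271.  187.]
 [ 635. -261.  124.  291.  187.]
 [ 648. -236.  171.  267.  188.]]
```

Run:
```python
from h import *
s=r.sense();d=np.load('w1.npy');W=cam('wrist',s)
P,u,v=pts(W,d);q=(abs(u-271)<60)&(abs(v-190)<25)
P=P[q]
G=P[(P[:,2]>192)&(P[:,2]<199)];print(len(G),G.mean(0),cv2.minAreaRect(np.ascontiguousarray(G[:,:2],np.float32)))
w=P[(P[:,2]>114)&(P[:,2]<131)];c=w[:,:2].mean(0);v=np.linalg.svd(w[:,:2]-c,full_matrices=False)[2][0]
t=(w[:,:2]-c)@v;print(c,np.degrees(np.arctan2(v[1],v[0])),c+v*(t.min()+t.max())/2,np.ptp(t))
```

```text
354 [ 640.96110738 -237.7758844   194.23505035] ((641.1530151367188, -238.21142578125), (24.598342895507812, 13.169925689697266), 82.80705261230469)
[ 640.87350515 -237.56630955] 82.75540360872849 [ 640.87552133 -237.55044906] 95.28903350313772
```

>>> {"op": "step_arm", "data": {
  "rows": [
    [1,-1,-20,0,0,0.005,85],
    [1,-1,-50,0,0,0.005,85],
    [1,-1,-80,0,0,0.005,85],
    [1,-1,-110,0,0,0.005,85],
    [1,-1,-138,0,0,0.005,85],
    [1,-1,-154,0,0,0.005,85],
    [1,-1,-158,0,0,0.005,85],
    [1,-1,-158,0,0,0.005,85]
  ]
}}

```text
clock: 3.2
eef_pos: [641.5, -238.3, 152.9]
tcp_rot: [2.729, 1.57, 1.032]
contact_force: [-0.6, 0.1, -0.2]
opening: 0.992
```

>>> {"op": "step_arm", "data": {
  "rows": [
    [0,0,0,0,0,0,50],
    [0,0,0,0,0,0,36],
    [0,0,0,0,0,0,30],
    [0,0,0,0,0,0,26],
    [0,0,0,0,0,0,20],
    [0,0,0,0,0,0,15],
    [0,0,0,0,0,0,15],
    [0,0,0,0,0,0,15]
  ],
  "force": 50
}}

```text
clock: 4.2
eef_pos: [641.8, -238.6, 153.3]
tcp_rot: [1.967, 1.569, 0.27]
contact_force: [-0.0, -2.8, 5.9]
opening: 0.296
```

Run:
```python
from h import *
s=r.sense();im,d=vision.grab_frame('wrist');save('wrist2',im);print(s)
```

```text
{'clock': 4.2, 'qpos': array([-3.58554220e-01,  5.17485139e-01,  1.56161908e+00,  9.04761580e-04,
        1.06140275e+00,  1.33771500e+00]), 'qvel': array([-0.00101697, -0.00183456, -0.00043514,  0.00053885,  0.00096695,
        0.00250257]), 'joint_efforts': array([ 1.81127060e+00, -6.60375452e+01, -2.94939798e+01,  8.97503737e-01,
        3.33993919e-01,  7.02968173e-03]), 'eef_pos': array([ 641.81765228, -238.63222367,  153.33721182]), 'tcp_rot': array([1.96706103, 1.56945356, 0.27035103]), 'contact_force': array([-0.02236297, -2.8057143 ,  5.89822325]), 'wrist_torque': array([-0.62948183,  0.00667049,  0.02836594]), 'opening': 0.295808698904306}
```

View pics/wrist2.png

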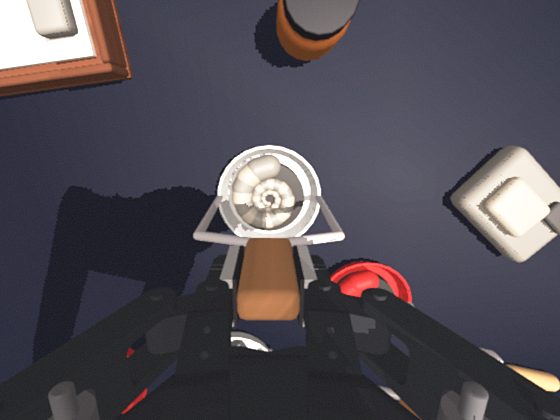

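>>> {"op": "step_arm", "data": {
  "rows": [
    [0,0,3,0,0,0,15],
    [0,0,10,0,0,0,15],
    [0,0,25,0,0,0,15],
    [0,0,45,0,0,0,15],
    [0,0,70,0,0,0,15],
    [0,0,92,0,0,0,15],
    [0,0,106,0,0,0,15],
    [0,0,110,0,0,0,15]
  ]
}}

```text
clock: 5.25
eef_pos: [642.3, -238.8, 264.9]
tcp_rot: [1.59, 1.568, -0.107]
contact_force: [-0.3, -0.1, -3.3]
opening: 0.298
```

Run:
```python
from h import *
s=r.sense();im,d=vision.grab_frame('wrist');save('wrist3',im);print(s['eef_pos'],s['contact_force'],s['wrist_torque'],s['opening'])
R=Ro.from_euler('xyz',s['tcp_rot']).as_matrix();print(R.round(3),np.degrees(np.arctan2(R[1,2],R[0,2])))
W=cam('wrist',s);P,u,v=pts(W,d);q=(abs(u-270)<85)&(v<245)&(v>180);P=P[q];u=u[q];v=v[q]
w=P[(P[:,2]>222)&(P[:,2]<245)]
c=w[:,:2].mean(0);e=np.linalg.svd(w[:,:2]-c,full_matrices=False)[2][0];t=(w[:,:2]-c)@e
print(len(w),c,np.degrees(np.arctan2(e[1],e[0])),np.ptp(t));
for a in np.arange(t.min(),t.max(),12):
    k=(t>=a)&(t<a+12);print(round(a),np.median(w[k],axis=0).round(1),k.sum())
```

```text
[ 642.26752152 -238.75543618  264.94118715] [-0.28783423 -0.05056414 -3.29434278] [-0.03118384  0.036315    0.00454606] 0.29841267578467356
[[ 0.003  0.992 -0.126]
 [-0.    -0.126 -0.992]
 [-1.     0.003 -0.   ]] -97.21014190341351
1030 [ 642.39785181 -237.45780629] 82.80917944532429 96.87744085197139
-48 [ 637.4 -279.8  231.1] 179
-36 [ 638.6 -267.4  234.9] 174
-24 [ 640.4 -256.2  238.6] 157
-12 [ 642.5 -249.2  239. ] 5
0 [ 645.8 -226.6  239.7] 2
12 [ 645.1 -219.2  238.7] 150
24 [ 646.2 -208.   234.9] 175
36 [ 647.9 -195.7  230.8] 180
48 [ 649.  -189.9  227.9] 8
```

View pics/wrist3.png

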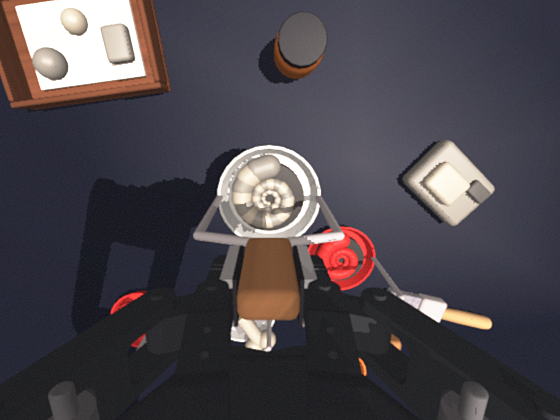

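>>> {"op": "step_arm", "data": {
  "rows": [
    [0,5,0,0,0,0.03,15],
    [-2,18,0,0,0,0.09,15],
    [-6,40,0,0,0,0.17,15],
    [-10,68,0,0,0,0.26,15],
    [-15,100,0,0,0,0.36,15],
    [-20,135,0,0,0,0.46,15],
    [-25,170,0,0,0,0.56,15],
    [-30,205,0,0,0,0.66,15]
  ]
}}

```text
clock: 6.3
eef_pos: [611.2, -32.3, 263.6]
tcp_rot: [2.347, 1.569, 1.315]
contact_force: [0.1, -0.1, -3.6]
opening: 0.3
```

Run:
```python
from h import *
s=r.sense();R=Ro.from_euler('xyz',s['tcp_rot']).as_matrix();h=np.degrees(np.arctan2(R[1,2],R[0,2]))
print(s['eef_pos'],h,'turn',np.radians(-20+0.0-h),'shift',np.array([579,209])-s['eef_pos'][:2],R[2])
```

```text
[611.23224579 -32.25400257 263.58148611] -59.13380703938574 turn 0.6830137816774153 shift [-32.23224579 241.25400257] [-0.99999837  0.00128917 -0.00126629]
```

>>> {"op": "step_arm", "data": {
  "rows": [
    [-5,36,0,0,0,0.1,15],
    [-9,70,0,0,0,0.2,15],
    [-14,105,0,0,0,0.3,15],
    [-19,140,0,0,0,0.4,15],
    [-23,175,0,0,0,0.5,15],
    [-27,205,0,0,0,0.6,15],
    [-30,230,1,0,0,0.66,15],
    [-32,241,1,0,0,0.683,15]
  ]
}}

```text
clock: 7.3
eef_pos: [578.5, 210.0, 263.8]
tcp_rot: [2.862, 1.568, 2.515]
contact_force: [-0.4, -1.2, -2.8]
opening: 0.295
```

```bash
cat > look.py <<'E'
from h import *
import sys
n=sys.argv[1]
s=r.sense();im,d=vision.grab_frame('wrist');save('wr'+n,im)
ts_,dt=vision.grab_frame('top');save('top'+n,ts_);ss,ds=vision.grab_frame('side');save('side'+n,ss)
np.savez('v'+n,w=d,wi=im,t=dt,ti=ts_,s=ds,si=ss,eef=s['eef_pos'],rot=s['tcp_rot'])
R=Ro.from_euler('xyz',s['tcp_rot']).as_matrix()
print(s['clock'],s['eef_pos'],s['contact_force'],s['opening'],'head',np.degrees(np.arctan2(R[1,2],R[0,2])),R[2].round(4))
th=np.radians(70);h=np.array([np.cos(th),np.sin(th)]);n2=np.array([-h[1],h[0]]);O=np.array([609.8,293.3])
for nm,c,dd in (('wrist',cam('wrist',s),d),('top',cam('top'),dt),('side',cam('side'),ds)):
    P,u,v=pts(c,dd);a=(P[:,:2]-O)@h;b=(P[:,:2]-O)@n2
    q=(a>-30)&(a<95)&(abs(b)<15)&(P[:,2]>190)&(P[:,2]<225)
    if q.sum()>5:
        f=np.polyfit(a[q],b[q],1);print(nm,'hook',q.sum(),'lateral at 0',f[1].round(2),'slope deg',np.degrees(f[0]).round(2),'a range',a[q].min().round(1))
    qt=(a>-50)&(a<-15)&(abs(b)<12)&(P[:,2]>205)&(P[:,2]<225); 
    if qt.sum(): print('   tip a min',a[qt].min().round(1),'maxz',P[qt,2].max().round(1),[(int(k),np.median(P[q&(a>k)&(a<k+6),2]).round(1)) for k in range(-30,60,6) if (q&(a>k)&(a<k+6)).any()])
    bz=s['eef_pos'][2]-23.3
    e=(s['eef_pos'][:2]-O)@h
    q=(abs(a-e)<14)&(abs(b)<60)&(abs(b)>22)&(P[:,2]>bz-14)&(P[:,2]<bz+3)
    if q.sum()>8:
        f=np.polyfit(b[q],a[q],1);print('   bail a@0',f[1].round(2),'tilt deg',np.degrees(f[0]).round(2),'b ends',b[q].min().round(1),b[q].max().round(1),'tcp a,b',e.round(1),((s['eef_pos'][:2]-O)@n2).round(1))
        L=q&(b<0);Rr=q&(b>0)
        if L.sum()>3 and Rr.sum()>3:
            print('   z at |b|=40:',np.polyval(np.polyfit(b[L],P[L,2],1),-40).round(1),np.polyval(np.polyfit(b[Rr],P[Rr,2],1),40).round(1))
E
python3 look.py A
```

```text
7.3 [578.51784951 210.03376521 263.78076338] [-0.3693696  -1.22852909 -2.83562023] 0.29542687734433315 head -19.83044287618733 [-1.0e+00  7.0e-04 -2.3e-03]
wrist hook 1801 lateral at 0 -0.72 slope deg -0.01 a range -29.9
   tip a min -37.3 maxz 220.1 [(-30, np.float64(212.2)), (-24, np.float64(207.4)), (-18, np.float64(203.6)), (-12, np.float64(199.5)), (-6, np.float64(197.2)), (0, np.float64(197.0)), (6, np.float64(197.3)), (12, np.float64(200.0)), (18, np.float64(203.1)), (24, np.float64(206.4)), (30, np.float64(209.0)), (36, np.float64(209.0)), (42, np.float64(208.8)), (48, np.float64(208.9))]
   bail a@0 -87.52 tilt deg -0.21 b ends -46.6 50.1 tcp a,b -88.9 0.9
   z at |b|=40: 230.1 231.1
top hook 67 lateral at 0 -1.57 slope deg 0.95 a range 62.8
   bail a@0 -90.6 tilt deg -2.05 b ends -47.4 -22.5 tcp a,b -88.9 0.9
side hook 253 lateral at 0 1.54 slope deg 0.32 a range -28.9
   tip a min -39.3 maxz 221.2 [(-30, np.float64(206.2)), (-24, np.float64(203.2)), (-18, np.float64(200.3)), (-12, np.float64(198.0)), (-6, np.float64(196.1)), (0, np.float64(195.9)), (6, np.float64(197.5)), (12, np.float64(199.7)), (18, np.float64(203.7)), (24, np.float64(205.9)), (30, np.float64(207.1)), (36, np.float64(207.5)), (42, np.float64(207.8)), (48, np.float64(207.8)), (54, np.float64(206.9))]
   bail a@0 -91.22 tilt deg -0.22 b ends -42.9 52.9 tcp a,b -88.9 0.9
   z at |b|=40: 229.5 231.0
```

View pics/wrA.png

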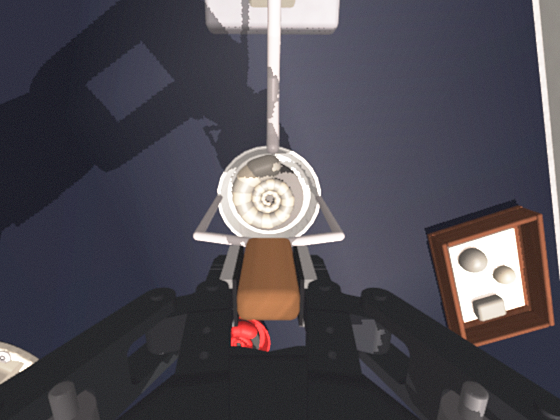

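View pics/sideA.png

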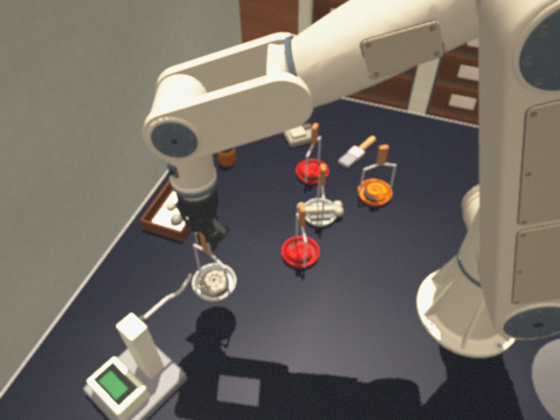

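>>> {"op": "step_arm", "data": {
  "rows": [
    [4,8,0,0,0,0,15],
    [9,20,0,0,0,0,15],
    [14,35,0,0,0,0,15],
    [20,50,0,0,0,0,15],
    [26,64,0,0,0,0,15],
    [30,75,0,0,0,0,15],
    [32,81,0,0,0,0,15],
    [33,83,0,0,0,0,15]
  ]
}}

```text
clock: 8.45
eef_pos: [611.9, 291.9, 263.9]
tcp_rot: [3.063, 1.569, 2.715]
contact_force: [0.2, -0.7, -2.7]
opening: 0.297
```

```bash
python3 look.py B
```

```text
8.45 [611.90488949 291.92011714 263.93549011] [ 0.18674993 -0.69708209 -2.68891693] 0.2973657856092207 head -19.965082038160432 [-1.0e+00  1.0e-04 -1.9e-03]
wrist hook 1977 lateral at 0 -0.9 slope deg 0.03 a range -12.0
   bail a@0 0.86 tilt deg -0.03 b ends -50.0 46.7 tcp a,b -0.6 -2.4
   z at |b|=40: 231.3 230.1
top hook 76 lateral at 0 -1.49 slope deg -0.68 a range -29.9
   tip a min -38.1 maxz 220.2 [(-30, np.float64(212.4)), (-24, np.float64(206.8)), (-18, np.float64(201.3)), (-12, np.float64(199.2)), (-6, np.float64(197.4)), (0, np.float64(196.4)), (6, np.float64(197.1)), (12, np.float64(198.0))]
   bail a@0 -1.81 tilt deg 0.16 b ends -49.9 45.0 tcp a,b -0.6 -2.4
   z at |b|=40: 231.6 230.0
side hook 245 lateral at 0 1.46 slope deg 0.45 a range -29.4
   tip a min -40.4 maxz 218.7 [(-30, np.float64(207.7)), (-24, np.float64(204.5)), (-18, np.float64(202.0)), (-12, np.float64(197.4)), (-6, np.float64(195.7)), (0, np.float64(196.5)), (6, np.float64(197.9)), (12, np.float64(200.2)), (18, np.float64(203.1)), (24, np.float64(206.9)), (30, np.float64(207.6)), (36, np.float64(208.8)), (42, np.float64(208.1)), (48, np.float64(207.3)), (54, np.float64(208.4))]
   bail a@0 -2.53 tilt deg -0.12 b ends -47.1 47.3 tcp a,b -0.6 -2.4
   z at |b|=40: 230.7 229.7
```

View pics/wrB.png

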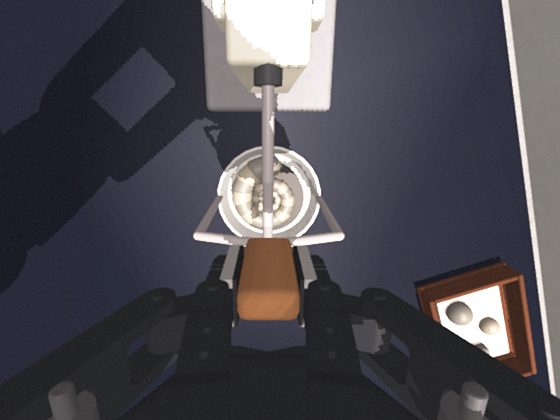

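View pics/sideB.png

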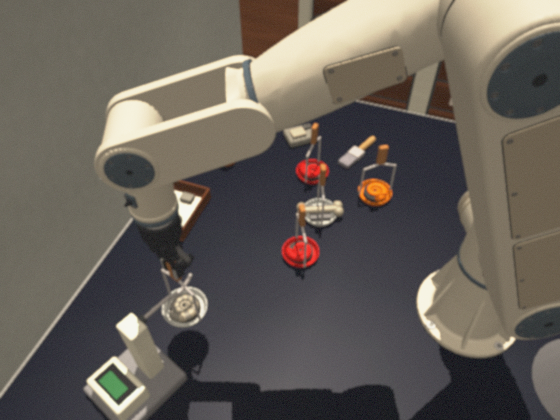

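>>> {"op": "step_arm", "data": {
  "rows": [
    [0,2,-4,0,0,0,15],
    [0,2,-10,0,0,0,15],
    [0,2,-17,0,0,0,15],
    [0,2,-24,0,0,0,15],
    [0,2,-30,0,0,0,15],
    [0,2,-34,0,0,0,15],
    [0,2,-36,0,0,0,15],
    [0,2,-36,0,0,0,15]
  ]
}}

```text
clock: 9.6
eef_pos: [611.8, 293.3, 228.0]
tcp_rot: [3.08, 1.569, 2.731]
contact_force: [-0.2, 0.6, -2.1]
opening: 0.299
```

>>> {"op": "step_arm", "data": {
  "rows": [
    [0,0,-0.5,0,0,0,15],
    [0,0,-1,0,0,0,15],
    [0,0,-1.5,0,0,0,15],
    [0,0,-2,0,0,0,15],
    [0,0,-2.5,0,0,0,15],
    [0,0,-3,0,0,0,15],
    [0,0,-3.5,0,0,0,15],
    [0,0,-3.5,0,0,0,15]
  ]
}}

```text
clock: 10.6
eef_pos: [611.8, 293.3, 224.5]
tcp_rot: [3.112, 1.569, 2.763]
contact_force: [0.4, 0.2, -3.4]
opening: 0.299
```

>>> {"op": "step_arm", "data": {
  "rows": [
    [0,0,-0.3,0,0,0,15],
    [0,0,-0.6,0,0,0,15],
    [0,0,-0.9,0,0,0,15],
    [0,0,-1.1,0,0,0,15],
    [0,0,-1.3,0,0,0,15],
    [0,0,-1.5,0,0,0,15],
    [0,0,-1.5,0,0,0,15],
    [0,0,-1.5,0,0,0,15]
  ]
}}

```text
clock: 11.6
eef_pos: [611.9, 293.4, 223.2]
tcp_rot: [2.973, 1.569, 2.624]
contact_force: [-0.8, -0.6, 0.7]
opening: 0.294
```

```bash
python3 look.py C
```

```text
11.6 [611.90353366 293.4060448  223.23177149] [-0.82517833 -0.62566624  0.70041503] 0.2938644002885132 head -19.988282436471064 [-1.0e+00  3.0e-04 -1.6e-03]
wrist hook 3295 lateral at 0 -0.43 slope deg -0.41 a range -1.1
   bail a@0 2.25 tilt deg -0.04 b ends -49.6 47.2 tcp a,b 0.8 -1.9
   z at |b|=40: 190.4 189.6
top hook 101 lateral at 0 1.24 slope deg 9.82 a range -28.8
   tip a min -37.7 maxz 219.9 [(-30, np.float64(210.0)), (-24, np.float64(206.2)), (-18, np.float64(202.3)), (-12, np.float64(213.3)), (-6, np.float64(209.1)), (0, np.float64(196.5))]
   bail a@0 -0.35 tilt deg 0.06 b ends -51.0 43.8 tcp a,b 0.8 -1.9
   z at |b|=40: 190.8 188.4
side hook 234 lateral at 0 2.91 slope deg -0.88 a range -27.5
   bail a@0 -1.08 tilt deg -0.71 b ends -46.1 49.2 tcp a,b 0.8 -1.9
   z at |b|=40: 190.2 189.5
```

View pics/wrC.png

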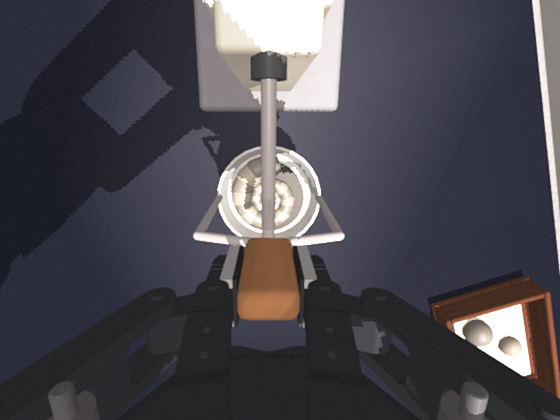

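>>> {"op": "step_arm", "data": {
  "rows": [
    [0,0,-0.3,0,0,0,15],
    [0,0,-0.5,0,0,0,15],
    [0,0,-0.5,0,0,0,15],
    [0,0,-0.5,0,0,0,15],
    [0,0,-0.5,0,0,0,15],
    [0,0,-0.5,0,0,0,15],
    [0,0,-0.5,0,0,0,15],
    [0,0,-0.5,0,0,0,15]
  ],
  "force": 20
}}

```text
clock: 12.75
eef_pos: [612.0, 293.4, 223.1]
tcp_rot: [2.751, 1.569, 2.402]
contact_force: [-1.6, -2.0, 5.5]
opening: 0.298
```

```bash
python3 -c "
from h import *
print(np.mean([r.sense()['contact_force'] for _ in range(10)],axis=0),r.sense()['wrist_torque'],r.sense()['eef_pos'])"
```

```text
[-1.61218666 -2.04594227  5.5067503 ] [-0.21927203  0.41315121 -0.03486037] [612.01491287 293.40725123 223.08120125]
```

>>> {"op": "step_arm", "data": {
  "rows": [
    [-0.2,-0.4,0.2,0,0,0,15],
    [-0.4,-0.8,0.3,0,0,0,15],
    [-0.4,-0.8,0.3,0,0,0,15],
    [-0.4,-0.8,0.3,0,0,0,25],
    [-0.4,-0.8,0.3,0,0,0,27],
    [-0.4,-0.8,0.3,0,0,0,29],
    [-0.4,-0.8,0.3,0,0,0,32],
    [-0.4,-0.8,0.3,0,0,0,35]
  ]
}}

```text
clock: 13.75
eef_pos: [611.6, 292.5, 223.4]
tcp_rot: [2.848, 1.569, 2.499]
contact_force: [-0.5, -1.0, -0.5]
opening: 0.411
```

>>> {"op": "step_arm", "data": {
  "rows": [
    [0,0,0,0,0,0,38],
    [0,0,0,0,0,0,42],
    [0,0,0,0,0,0,47],
    [0,0,0,0,0,0,52],
    [0,0,0,0,0,0,58],
    [0,0,0,0,0,0,64],
    [0,0,0,0,0,0,70],
    [0,0,0,0,0,0,76]
  ]
}}

```text
clock: 14.75
eef_pos: [611.6, 292.5, 223.3]
tcp_rot: [2.895, 1.569, 2.546]
contact_force: [0.3, 0.5, 0.2]
opening: 0.893
```

```bash
python3 look.py D
```

```text
14.75 [611.57399173 292.53676063 223.3196693 ] [0.33037283 0.54995223 0.21149657] 0.8933042365041469 head -19.99233744668777 [-1.0e+00  4.0e-04 -1.4e-03]
wrist hook 3308 lateral at 0 -0.39 slope deg -0.45 a range -1.7
   bail a@0 1.5 tilt deg -1.1 b ends -49.5 47.9 tcp a,b -0.1 -1.9
   z at |b|=40: 190.1 189.9
top hook 109 lateral at 0 3.08 slope deg 15.96 a range -30.0
   tip a min -37.9 maxz 221.2 [(-30, np.float64(212.3)), (-24, np.float64(206.6)), (-18, np.float64(203.0)), (-12, np.float64(213.4)), (-6, np.float64(199.6)), (0, np.float64(205.8))]
   bail a@0 -0.96 tilt deg -1.2 b ends -48.9 45.1 tcp a,b -0.1 -1.9
   z at |b|=40: 190.5 188.9
side hook 251 lateral at 0 4.89 slope deg -2.68 a range -4.8
   bail a@0 -2.12 tilt deg -1.32 b ends -47.4 50.3 tcp a,b -0.1 -1.9
   z at |b|=40: 189.1 189.5
```

View pics/wrD.png

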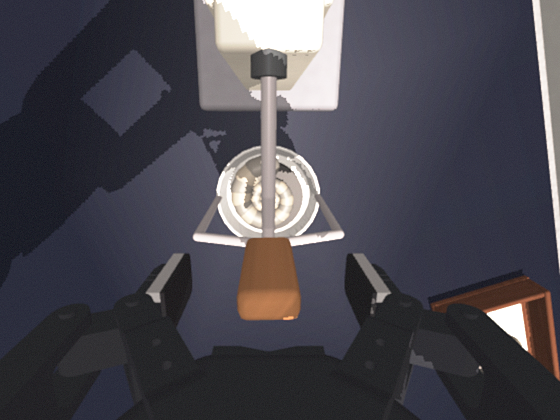

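The pan hangs in the hook, and the open fingers stand clear of the grip at about (268,280). I'll retreat straight up.

>>> {"op": "step_arm", "data": {
  "rows": [
    [0,0,3,0,0,0,80],
    [0,0,10,0,0,0,80],
    [0,0,22,0,0,0,80],
    [0,0,40,0,0,0,80],
    [0,0,60,0,0,0,80],
    [0,0,85,0,0,0,80],
    [0,0,105,0,0,0,80],
    [0,0,115,0,0,0,80]
  ]
}}

```text
clock: 15.9
eef_pos: [612.0, 292.7, 340.4]
tcp_rot: [1.501, 1.569, 1.152]
contact_force: [0.4, -0.3, 0.1]
opening: 0.937
```

>>> {"op": "step_arm", "data": {
  "rows": [
    [0,-15,0,0,0,0,80],
    [0,-40,0,0,0,0,80],
    [0,-70,0,0,0,0,80],
    [0,-90,0,0,0,0,80],
    [0,-100,0,0,0,0,80],
    [0,-100,0,0,0,0,80],
    [0,-100,0,0,0,0,80],
    [0,-100,0,0,0,0,80]
  ]
}}

```text
clock: 16.9
eef_pos: [611.9, 193.5, 340.3]
tcp_rot: [1.587, 1.569, 1.239]
contact_force: [-0.1, 0.3, -0.4]
opening: 0.941
```

>>> {"op": "step_arm", "data": {
  "rows": [
    [0,0,0,0,0,0,80],
    [0,0,0,0,0,0,80],
    [0,0,0,0,0,0,80],
    [0,0,0,0,0,0,80],
    [0,0,0,0,0,0,80],
    [0,0,0,0,0,0,80],
    [0,0,0,0,0,0,80],
    [0,0,0,0,0,0,80]
  ]
}}

```text
clock: 17.9
eef_pos: [612.0, 193.4, 340.3]
tcp_rot: [1.575, 1.569, 1.227]
contact_force: [1.1, -0.5, -0.6]
opening: 0.935
```

```bash
cat > fin.py <<'E'
from h import *
import sys
s=r.sense();im,d=vision.grab_frame('wrist');si,ds=vision.grab_frame('side');save('wr'+sys.argv[1],im);save('side'+sys.argv[1],si)
P,u,v=pts(cam('wrist',s),d)
q=(abs(P[:,0]-611)<60)&(abs(P[:,1]-293)<60)
G=P[q&(P[:,2]>255)&(P[:,2]<275)];w=P[q&(P[:,2]>180)&(P[:,2]<203)];D=P[q&(P[:,2]>72)&(P[:,2]<100)]
print(s['clock'],'grip top',len(G),G.mean(0).round(1),'dish',len(D),D.mean(0).round(1),D[:,2].min())
E
python3 fin.py E
```

```text
17.9 grip top 789 [611.5 292.8 263.7] dish 3347 [614.8 288.9  86.3] 72.07620764536523
```

>>> {"op": "step_arm", "data": {
  "rows": [
    [0,0,0,0,0,0,80],
    [0,0,0,0,0,0,80],
    [0,0,0,0,0,0,80],
    [0,0,0,0,0,0,80],
    [0,0,0,0,0,0,80],
    [0,0,0,0,0,0,80],
    [0,0,0,0,0,0,80],
    [0,0,0,0,0,0,80]
  ]
}}

```text
clock: 19.0
eef_pos: [611.9, 193.5, 340.3]
tcp_rot: [1.58, 1.569, 1.232]
contact_force: [0.4, 0.6, 0.2]
opening: 0.936
```

```bash
python3 fin.py F; python3 fin.py G
```

```text
19.0 grip top 786 [611.4 292.9 263.7] dish 3348 [614.8 288.9  86.3] 72.27884262739849
19.1 grip top 786 [611.4 292.8 263.7] dish 3339 [614.9 289.   86.3] 72.56754219070012
```

View pics/wrF.png

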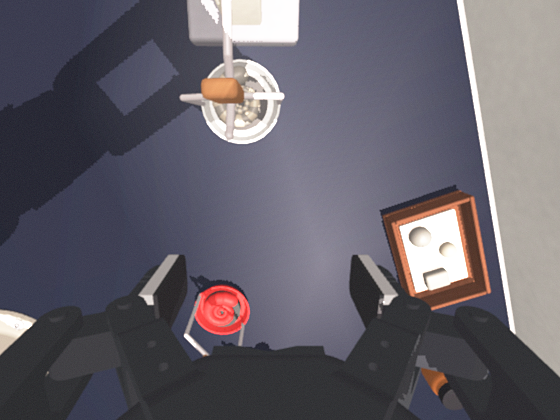

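View pics/sideF.png

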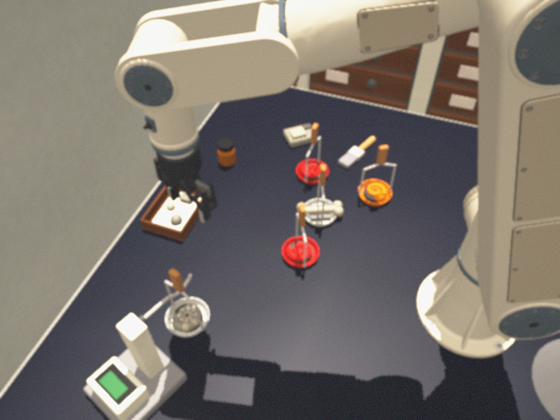

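The wrist view shows the pan hanging on the hook (grip at (222,90), hook tip at (230,135)). The side view shows it at (187,317), and the bone pan has not moved from (322,211). The pan is at rest, with grip position unchanged over 1.2 s.

```bash
python3 -c "
from h import *
order.sign_off();print(r.sense()['clock'])"
```

```text
the job is handed in; nothing more can be done
the job is handed in; nothing more can be done
```

The pan with the coiled fossil now hangs freely in the hook's throat, and I handed the job in at about 19 s of the 40 s allowed.

- **What I did:** I gripped the white pan with the grey coil across its wooden grip and lifted it. I turned it about 77° and brought the bail sideways over the hook's tip. I then lowered it until the hook took its weight: the vertical force went from about −3 N to +5.5 N. Only then did I open the fingers slowly, and I backed the arm away.
- **Last checks:** The top of the grip stands at 263.7 mm, where the given dimensions put it at about 264 mm when hung. Its position held to within 0.1 mm over 1.2 s. The open gripper is well clear with no contact force, and the bone pan stands where it was.
- **Disagreement between cameras:** The three cameras differed by 2–4 mm on where the hook and bail were. I relied mainly on the wrist camera, and the contact force confirmed the bail was seated.

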